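Snap the drill-bit case shut

TASK

The drill bits are all back in their case: close the lid of the longer grey steel box, the drill-bit case, by pressing its free edge down until the spring catch clicks and the lid stays fully shut. Leave the smaller square tin open as it is.

Things in the scene. Friction and masses are not known exactly. Their poses are not given: they have to be found in the camera images.
- drill_case_lid (a joint): Opening angle (rad) of the drill-bit case's lid: 0 shut, grows as it opens, starts at 0.4 to 0.8. Stiff hinge: the lid stays where left and moves with about 1 N at its free edge. Going down it first stops on the spring catch (steel roller in the middle of the front wall) at about 0.14 rad; some 10 N at the free edge takes it past, at 0.07 it snaps to 0 and is held.
- drill_case_lid_edge (a point): Point on the top face of the drill-bit case's lid (flat grey steel plate 4 mm thick, 129 mm wide along the hinge), midway along its width, 11 mm in from the free edge, 75 mm from the hinge axis, 5 mm above the lid's hinge plane; moves with the lid. Axes: x from hinge to free edge, y along the hinge, z out of the top face. Shut, it is 50 mm above the bench.
- drill_case_hinge (a point): Middle of the hinge axis, 45 mm above the bench, of the drill-bit case: the longer of two open grey steel boxes, 120 mm along the hinge, 80 mm hinge to front, 45 mm high, drill bits inside; it does not shift. The hinge is on the robot's side, the lid's free edge points away from the robot. Axes: x level from hinge to front, y along the hinge, z up.
- tin_lid_edge (a point): The other box, to be left open: a square tin, same grey steel, 70 x 70 mm, 45 mm high, brass pins inside, lid open with its hinge towards the robot too. This point is on its lid's top face, midway along the width, 11 mm in from the free edge, 65 mm from its hinge. Axes: x from hinge to free edge, y along the hinge, z out of the top face.
Not all that is in view belongs to the job. Leave any blue or brown look-alike of the part that bears drill_case_lid alone.

How it is judged:
By the outcome, as a careful person would: the job done as asked, in the order asked, and still so for the second after the job is handed in, with the robot touching nothing.
It also fails if it takes over 32 s, if anything falls off the work surface, if the arm or the gripper's body presses on something with over 40 N, if the wrist force passes 120 N, or if a joint passes its speed limit or range.

ROBOT

A 7-joint arm with a two-finger parallel gripper is mounted at the origin on the work surface. World frame = base frame: x ahead of the robot, y to its left, z up, the work surface at z = 0. Lengths are in m, angles in rad, forces in N, time in s.
With the tool pointing down it reaches from about 0.425 to 0.925 m from the base axis. Payload 6.8 kg.
Tool frame: the origin (TCP) lies on the centre line of the jaws, within the pads' length; the fingertips stand 11 mm ahead of it and the grasp point (between the pads) lies 8 mm behind it; z points along the fingers, y is the direction in which the jaws open and shut (so a half turn about z gives the same grasp; the last joint's range is limited). The gripper opens to 85 mm and grips with 20 to 120 N. Pads are 22 mm wide; open, the fingers measure 114 mm over their backs; the gripper's body (76 mm by 85 mm) begins 54 mm behind the grasp point. The pads swing forward as they close: fully open they stand 13 mm farther back than shut.
Start: joints at [1.078, 0.477, 0.022, 1.555, -0.011, 1.109, -0.083], TCP at [0.253, -0.626, 0.242] pointing down, gripper open.
Joint ranges: [-2.96, 2.96], [-0.34, 2.1], [-1.41, 1.46], [0.24, 2.44], [-1.37, 4.51], [0.17, 1.92], [-2.96, 2.96]. Speed limits (rad/s): [2.39, 2.39, 3.14, 3.14, 3.14, 3.14, 3.14].

INTERFACE

Orientations are given as a unit quaternion [x, y, z, w].
In Python, from bench import ctrl gives the robot as it stands.
- The arm moves only by the tool arm_command, never from a script. Its argument "rows" is a list of rows, each a list of 5 numbers: the gripper command: -1 is fully open, 1 is shut, values between are in proportion, then the shift along the tool's x, y, z in mm, then the turn about the tool's z in degrees. A call has 1 to 12 rows; each row shifts and turns the commanded pose from where the row before left it, along the tool's axes as they then stand; what a row does not reach is not made up. A row lasts 1/12 s, in which the tool goes at most 41.7 mm and 7.16 degrees, less where a joint would pass 70% of its speed; a pose out of reach is approached as far as the arm can. A call with a gripper value outside its range is refused whole. The fingers move at their own pace and stop on an object; "squeeze" is the grip in N (left out, the last holds). Time passes only in rows, so rows that do not move let the fingers close. It gives the time, the measured TCP pose, the force and the opening at its end, in the units of the state.
- ctrl.observe(): the state, without advancing time (a new reading comes with each control period).
- ctrl.grab_frame(name): name is "scene" or "top"; returns a dict with "color" (420x560x3 uint8, blue, green, red), "mtx" (3x3 intrinsics, pixels), "R" (3x3) and "t" (3): a world point X has camera coordinates R X + t. Camera axes: x right, y down, z forward; pixel columns grow to the right and rows downward; lengths in m; the calibration is good to about 2 mm. A picture is of the moment at which its call begins. There is no depth.
- ctrl.finish_job(): hands the job in, once; it reports no verdict.
The state is a dict: "clock": time; "q": joint angles; "qvel": joint speeds; "tau": joint torques, N m; "ee_pos": TCP position; "ee_rot": TCP orientation; "contact_force": force on the tool from outside, world axes, zero at the start; "wrist_torque": the same for the moment, N m; "opening": finger opening in m.
Only numpy, scipy, OpenCV 4.12 (cv2) and the standard library are available. Lean on these libraries where they do the work, as an engineer would, in place of code of your own. Each camera call takes 0.05 s, during which the arm holds its last target. There are 200 camera calls.

## Working session

There is one attempt and no reset: what is moved stays moved. The work goes in short steps, Python scripts to look and compute and a tool call to move; the robot and the scene stay as the last step left them, time stands still between calls to the robot, and variables do not carry over. Pictures are saved under pics/ and viewed, about 8 in all and at most 12, crops included, and the job is handed in when it is done.

Besides the shell and the picture viewer there is one more tool, called after "Emit:" as name(argument=value, ...) on one line, values as JSON. arm_command: Moves the arm, as the interface text tells. Its arguments: {"type":"object","properties":{"rows":{"type":"array","items":{"type":"array","items":{"type":"number"}}},"squeeze":{"type":"number"}},"required":["rows"]}

```bash
mkdir -p pics; cat > h.py <<'E'
import numpy as np, cv2
from bench import ctrl
def snap(n,tag):
    f=ctrl.grab_frame(n); cv2.imwrite(f'pics/{tag}.png',f['color']); np.savez(f'pics/{tag}.npz',**f); return f
def P(f): return f['mtx']@np.c_[f['R'],f['t']]
def proj(f,X):
    p=P(f)@np.r_[X,1]; return p[:2]/p[2]
def tri(fa,a,fb,b):
    X=cv2.triangulatePoints(P(fa),P(fb),np.float64(a).reshape(2,1),np.float64(b).reshape(2,1)); return (X[:3]/X[3]).ravel()
def onz(f,px,z):
    d=f['R'].T@np.linalg.inv(f['mtx'])@np.r_[px,1]; c=-f['R'].T@f['t']; return c+d*(z-c[2])/d[2]
E
python3 - <<'E'
from h import *
for n in('scene','top'):
    f=snap(n,n+'0'); print(n,(-f['R'].T@f['t']).round(3),f['mtx'][0,0])
s=ctrl.observe();print(s['clock'],s['ee_pos'],s['ee_rot'],s['contact_force'],s['opening'])
E
```

```text
scene [ 1.043 -0.185  0.614] 384.3985114442461
top [ 0.383 -0.012  0.843] 406.99989116432715
0.1 [ 0.25317753 -0.62512371  0.24139141] [ 9.81545021e-01  1.91229238e-01 -2.15035819e-04 -8.38773596e-04] [-0.89619483  1.12241978  0.4237111 ] 0.08530247775426178
```

View pics/scene0.png

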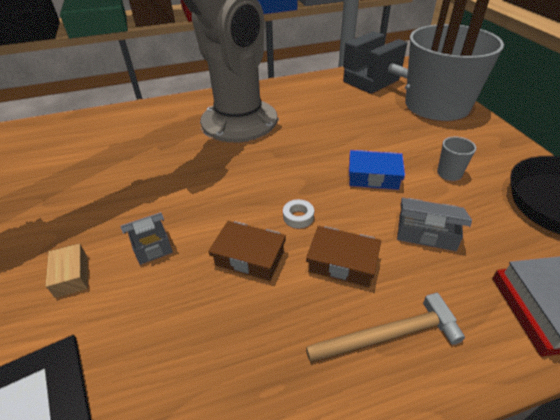

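View pics/top0.png

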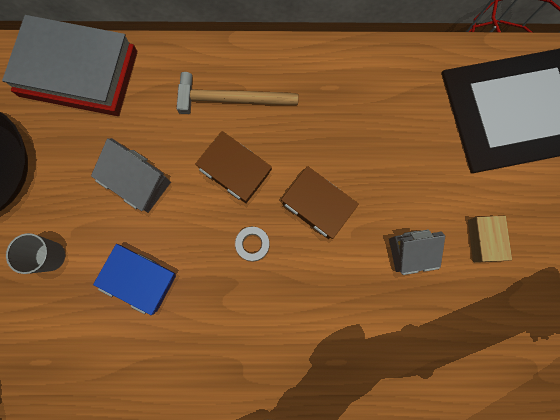

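Candidates: long grey open box (scene 432,225; top 130,175), which fits the description. The others are the small grey tin (scene 150,240; top 418,252), the blue box (scene 376,170; top 135,280), and two brown boxes (scene 248,250 and 344,256). Next is a close crop of the choice.

```bash
python3 - <<'E'
import cv2,numpy as np
a=cv2.imread('pics/scene0.png')[185:265,385:485]; b=cv2.imread('pics/top0.png')[130:220,80:180]
a=cv2.resize(a,None,fx=4,fy=4,interpolation=2); b=cv2.resize(b,None,fx=4,fy=4,interpolation=2)
a=cv2.copyMakeBorder(a,0,40,0,0,0)
cv2.imwrite('pics/crop.png',np.hstack([a,b]))
E
```

```text
(no output)
```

View pics/crop.png

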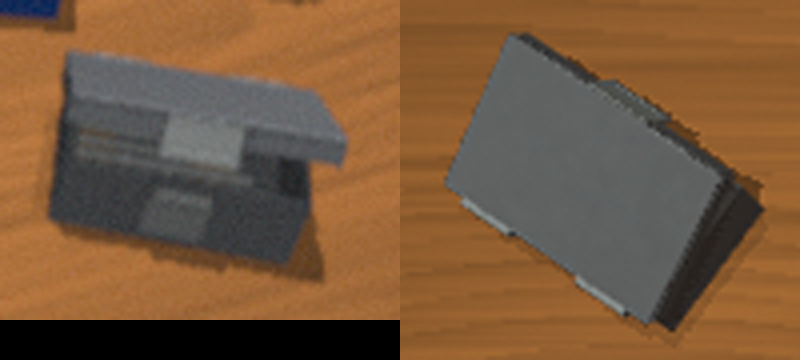

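The crop confirms it: a long grey steel box with bits inside, a front catch, and its lid partly open. In the top view the lid's free corners are near (109,139) and (161,174). I'll fit the hinge pose and lid angle from both views.

```bash
cat > fit.py <<'E'
from h import *
from scipy.optimize import least_squares
T=np.load('pics/top0.npz'); S=np.load('pics/scene0.npz')
def lid(p,x,y,z=.005):
    hx,hy,ps,a=p; u=np.array([np.cos(ps),np.sin(ps),0]); v=np.array([-u[1],u[0],0]); k=np.array([0,0,1.])
    return np.array([hx,hy,.045])+y*v+x*(np.cos(a)*u+np.sin(a)*k)+z*(np.cos(a)*k-np.sin(a)*u)
def body(p,x,y,z): return lid([*p[:3],0],x,y,z-.045)
E
python3 - <<'E'
from fit import *
ct=lambda x,y:np.array([x/4+80-.4,y/4+130-.4]); cs=lambda x,y:np.array([x/4+385-.4,y/4+185-.4])
obs=[(T,ct(115,35),lid,(.086,.0645)),(T,ct(322,180),lid,(.086,-.0645)),
 (T,ct(47,185),lid,(0,.0645)),(T,ct(250,322),lid,(0,-.0645)),
 (S,cs(75,97),lid,(.086,-.0645)),(S,cs(345,130),lid,(.086,.0645)),
 (S,cs(50,218),body,(.08,-.06,0)),(S,cs(290,263),body,(.08,.06,0)),(T,ct(273,330),body,(0,-.06,.045)),(T,ct(365,208),body,(.08,-.06,.045))]
r=lambda p:np.concatenate([proj(f,g(p,*a))-px for f,px,g,a in obs])
x0=onz(T,[117,193],.045)
s=least_squares(r,[x0[0],x0[1],-.6,.6],loss='soft_l1',f_scale=2)
print(s.x.round(4)); print(r(s.x).reshape(-1,2).round(1))
p=s.x
fa=tri(T,obs[0][1],S,obs[5][1]);fb=tri(T,obs[1][1],S,obs[4][1]);print('tri free corners',fa.round(4),fb.round(4))
for a in(p[3],.14,.07,0): print(a.round(3) if a else 0,lid([*p[:3],a],.075,0).round(4))
E
```

```text
[ 0.5585  0.2946 -0.5817  0.4675]
[[-1.3  0.8]
 [ 0.8  0.2]
 [-0.1  0.5]
 [ 1.   1.2]
 [-1.6 -1.2]
 [ 0.4  1.9]
 [-1.4  0.9]
 [-1.7  0.4]
 [-5.2 -2.5]
 [-4.4 -4.6]]
tri free corners [0.6561 0.3033 0.0942] [0.5868 0.2026 0.0852]
0.467 [0.6126 0.2591 0.0833]Traceback (most recent call last):
  File "<stdin>", line 13, in <module>
AttributeError: 'float' object has no attribute 'round'
```

Emit:
arm_command(rows=[[1, 0, 0, 0, 7], [1, 0, 0, 0, 7], [1, 0, 0, 0, 7], [1, 0, 0, 0, 7], [1, 0, 0, 0, 7], [1, 0, 0, 0, 7], [1, 0, 0, 0, 7], [1, 0, 0, 0, 6]], squeeze=40)

```text
clock: 0.77
ee_pos: [0.2533, -0.6253, 0.2418]
ee_rot: [0.958, -0.287, -0.0, -0.0]
contact_force: [0.1, 0.3, -0.2]
opening: 0.0002
```

```bash
cat > go.py <<'E'
import sys
from fit import *
from scipy.spatial.transform import Rotation as Ro
p=[.5585,.2946,-.5817,.475]
u,zt=map(float,sys.argv[1:3])
s=ctrl.observe(); R=Ro.from_quat(s['ee_rot']); e=np.array(s['ee_pos'])
X=body(p,u,0,zt)
print('t',s['clock'],'ee',e.round(4),'yaw err deg',np.degrees(np.arctan2(R.as_matrix()[1,0],R.as_matrix()[0,0])-p[2]).round(1),'F',np.round(s['contact_force'],1),'open',round(s['opening'],4))
print('target',X.round(4),'tool delta mm',(R.inv().apply(X-e)*1e3).round(1))
d=e-np.array([p[0],p[1],0]);print('u,v now',np.round([d@lid([0,0,p[2],0],1,0),d[0]*-np.sin(p[2])+d[1]*np.cos(p[2])],4), 'tip z',round(e[2]-.011,4))
E
python3 go.py .064 .15
```

```text
t 0.7667 ee [ 0.2533 -0.6253  0.2418] yaw err deg 0.0 F [ 0.1  0.3 -0.2] open 0.0002
target [0.612  0.2594 0.15  ] tool delta mm [-185.9 -936.3   92.4]
u,v now [ 0.2625 -0.9363] tip z 0.2308
```

Emit:
arm_command(rows=[[1, -8, -39, 0, 0], [1, -8, -39, 0, 0], [1, -8, -39, 0, 0], [1, -8, -39, 0, 0], [1, -8, -39, 0, 0], [1, -8, -39, 0, 0], [1, -8, -39, 0, 0], [1, -8, -39, 0, 0], [1, -8, -39, 0, 0], [1, -8, -39, 0, 0], [1, -8, -39, 0, 0], [1, -8, -39, 0, 0]])

```text
clock: 1.77
ee_pos: [0.4274, -0.1788, 0.2423]
ee_rot: [0.959, -0.284, -0.0, 0.0]
contact_force: [0.7, 0.3, -0.9]
opening: 0.0002
```

Emit:
arm_command(rows=[[1, -8, -39, 0, 0], [1, -8, -39, 0, 0], [1, -8, -39, 0, 0], [1, -8, -39, 0, 0], [1, -8, -39, 0, 0], [1, -8, -39, 0, 0], [1, -8, -39, 0, 0], [1, -8, -39, 0, 0], [1, -8, -39, 0, 0], [1, -8, -39, 0, 0], [1, -8, -39, 0, 0], [1, 0, 0, 0, 0]])

```text
clock: 2.77
ee_pos: [0.5868, 0.2368, 0.2417]
ee_rot: [0.96, -0.279, -0.001, -0.003]
contact_force: [-1.0, 2.1, 0.0]
opening: -0.0002
```

```bash
python3 go.py .064 .115
```

```text
t 2.7667 ee [0.5868 0.2368 0.2417] yaw err deg 0.9 F [-1.   2.1  0. ] open -0.0002
target [0.612  0.2594 0.115 ] tool delta mm [  9.6 -32.  126.8]
u,v now [ 0.0675 -0.0327] tip z 0.2307
```

Emit:
arm_command(rows=[[1, 5, -16, 0, 0], [1, 5, -16, 0, 0], [1, 0, 0, 35, 0], [1, 0, 0, 35, 0], [1, 0, 0, 30, 0], [1, 0, 0, 20, 0], [1, 0, 0, 0, 0], [1, 0, 0, 0, 0]])

```text
clock: 3.43
ee_pos: [0.6119, 0.2479, 0.1213]
ee_rot: [0.959, -0.284, -0.001, 0.001]
contact_force: [-0.2, 0.3, 0.1]
opening: 0.0001
```

```bash
sed -i 's/^d=e-np.array.*/d=(e-np.array([p[0],p[1],0]))*[1,1,0];print("u,v",(d@body(p,1,0,0)-d@body(p,0,0,0)).round(4),(d@body(p,0,1,0)-d@body(p,0,0,0)).round(4),"tip z",(e[2]-.011).round(4))/' go.py
python3 go.py .066 .09
python3 - <<'E'
from h import *
f=snap('scene','scene1'); g=snap('top','top1')
a=cv2.resize(f['color'][120:290,350:520],None,fx=2.3,fy=2.3,interpolation=2); b=cv2.resize(g['color'][80:250,40:210],None,fx=2.3,fy=2.3,interpolation=2)
cv2.imwrite('pics/near.png',np.hstack([a,b]))
E
```

```text
t 3.4333 ee [0.6119 0.2479 0.1213] yaw err deg 0.4 F [-0.2  0.3  0.1] open 0.0001
target [0.6136 0.2583 0.09  ] tool delta mm [-4.1 -9.8 31.2]
u,v 0.0703 -0.0097 tip z 0.1103
```

View pics/near.png

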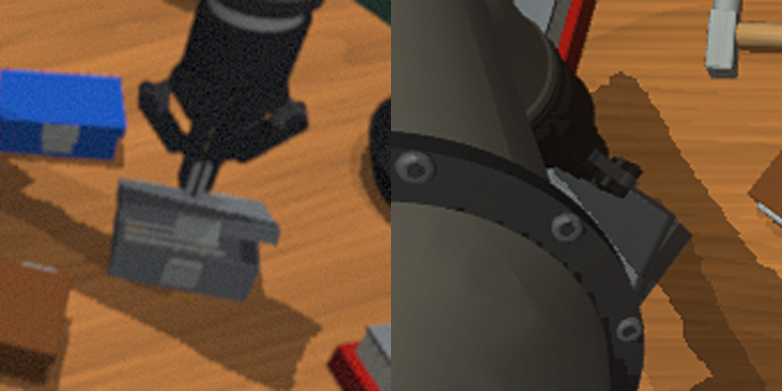

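The near view shows the closed fingers just above the middle of the grey case's lid, at about (200,190) in the left half. I'll centre and press gently.

Emit:
arm_command(rows=[[1, -4, -10, 0, 0], [1, 0, 0, 15, 0], [1, 0, 0, 10, 0], [1, 0, 0, 5, 0], [1, 0, 0, 5, 0], [1, 0, 0, 5, 0], [1, 0, 0, 0, 0]])

```text
clock: 4.12
ee_pos: [0.6145, 0.2587, 0.0815]
ee_rot: [0.959, -0.284, -0.0, 0.0]
contact_force: [0.8, 0.1, -0.1]
opening: 0.0
```

```bash
python3 go.py .070 .061
```

```text
t 4.1167 ee [0.6145 0.2587 0.0815] yaw err deg 0.4 F [ 0.8  0.1 -0.1] open 0.0
target [0.617  0.2561 0.061 ] tool delta mm [ 3.5  0.8 20.5]
u,v 0.0665 0.0008 tip z 0.0705
```

Emit:
arm_command(rows=[[1, 1, 0, 3, 0], [1, 1, 0, 3, 0], [1, 1, 0, 3, 0], [1, 1, 0, 2, 0], [1, 0, 0, 2, 0], [1, 0, 0, 2, 0], [1, 0, 0, 0, 0]])

```text
clock: 4.7
ee_pos: [0.6187, 0.2566, 0.0677]
ee_rot: [0.959, -0.284, 0.0, -0.0]
contact_force: [-1.4, -0.9, 3.9]
opening: 0.0003
```

```bash
python3 go.py .070 .061
```

```text
t 4.7 ee [0.6187 0.2566 0.0677] yaw err deg 0.4 F [-1.4 -0.9  3.9] open 0.0003
target [0.617  0.2561 0.061 ] tool delta mm [-1.2  1.3  6.7]
u,v 0.0711 0.0014 tip z 0.0567
```

Emit:
arm_command(rows=[[1, 0, 0, 2, 0], [1, 0, 0, 1, 0], [1, 0, 0, 1, 0], [1, 0, 0, 1, 0], [1, 0, 0, 0, 0], [1, 0, 0, 0, 0]])

```text
clock: 5.2
ee_pos: [0.618, 0.257, 0.062]
ee_rot: [0.959, -0.284, -0.0, 0.0]
contact_force: [-0.1, -0.1, -0.3]
opening: 0.0001
```

```bash
python3 go.py .070 .061
```

```text
t 5.2 ee [0.618 0.257 0.062] yaw err deg 0.4 F [-0.1 -0.1 -0.3] open 0.0001
target [0.617  0.2561 0.061 ] tool delta mm [-0.4  1.3  1. ]
u,v 0.0704 0.0013 tip z 0.051
```

The force dropped to zero as the tip reached 51 mm, so the lid seems to have snapped. I'll press slightly to confirm it bottoms out, then lift clear and look.

Emit:
arm_command(rows=[[1, 0, 0, 1, 0], [1, 0, 0, 1, 0], [1, 0, 0, 0, 0]])

```text
clock: 5.45
ee_pos: [0.6183, 0.2571, 0.0611]
ee_rot: [0.959, -0.284, 0.0, -0.0]
contact_force: [-2.8, -0.6, 6.2]
opening: -0.0003
```

Emit:
arm_command(rows=[[1, 0, 0, -10, 0], [1, 0, 0, -20, 0], [1, 0, 0, -40, 0], [1, 0, 0, -40, 0], [1, 0, 40, 0, 0], [1, 0, 40, 0, 0], [1, 0, 40, 0, 0], [1, 0, 40, 0, 0], [1, 0, 40, 0, 0], [1, 0, 40, 0, 0], [1, 0, 0, 0, 0], [1, 0, 0, 0, 0]])

```text
clock: 6.45
ee_pos: [0.4868, 0.0532, 0.171]
ee_rot: [0.958, -0.286, 0.0, 0.0]
contact_force: [1.2, 1.0, 0.4]
opening: 0.0002
```

```bash
python3 - <<'E'
from h import *
f=snap('scene','scene2'); g=snap('top','top2')
print(ctrl.observe()['clock'],ctrl.observe()['contact_force'])
from fit import *
a=cv2.resize(f['color'][170:270,375:495],None,fx=4,fy=4,interpolation=2)
p=[.5585,.2946,-.5817]
for ang,c in((0,(0,255,0)),(.14,(0,0,255))):
    for y in(-.0645,.0645):
        q=(proj(f,lid([*p,ang],.086,y))-[375,170])*4; cv2.circle(a,tuple(int(v) for v in q),3,c,-1)
b=cv2.resize(f['color'],(320,240)); c=cv2.resize(g['color'],(320,240))
cv2.imwrite('pics/end.png',np.hstack([cv2.copyMakeBorder(a,0,80,0,0,0),np.vstack([b,c])]))
E
```

```text
6.55 [0.61861112 0.61661567 1.01327968]
```

View pics/end.png

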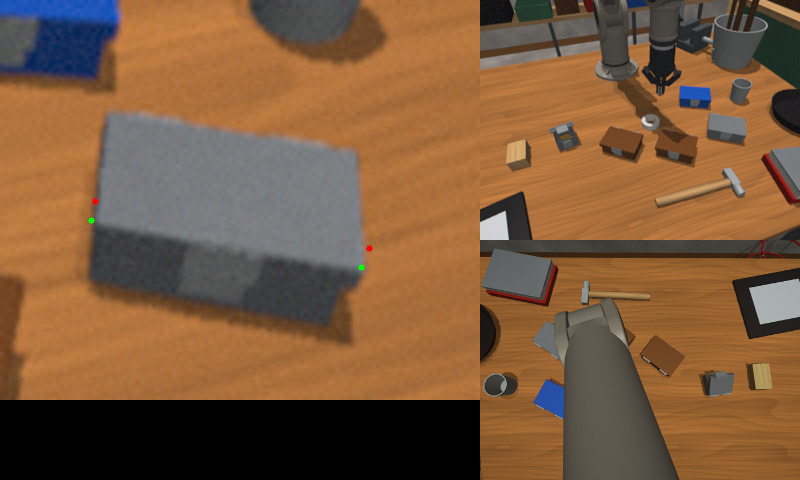

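The case lid is fully shut: its free corners, near (92,222) and (362,268), sit on the green marks for 0 rad. The tin is still open and nothing else has moved, so I'm handing in.

```bash
python3 -c "
from bench import ctrl
print(ctrl.finish_job())"
```

```text
the job is handed in; nothing more can be done
None
```

The drill-bit case is shut and the job is handed in, at about 6.5 s on the robot's clock. I pressed the middle of the lid near its free edge with the closed fingertips until the catch gave way, then lifted clear.

- **Catch:** The force read about 4 N on the catch, then fell to about 0 with the fingertips 51 mm above the bench, which fits the lid snapping shut. A further 1 mm press met about 6 N, so the lid had reached its stop.
- **Last picture:** The lid's free corners matched the positions I predicted for 0 rad, not those for 0.14 rad. The tin is still open, and nothing else appears to have moved. The robot was touching nothing.
- **Checks that fell short:** The forces were read only at the end of each move, so I did not see the peak or the roughly 10 N release itself. In the pose fit, two body corners in the top view were off by about 5 pixels, most likely because I took bottom corners for top ones. The fit's other points agreed within about 2 pixels.

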